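# Press and slide a plaque sled under the drag spring of a burning jig

### The job

With your fingertips, press the plywood sled down hard, against the sprung orange loading plate it lies on, and, keeping it pressed, slide it under the blue bridge and its steel drag spring until it is fully home against the red end stop; then let go, so that the loading plate springs back up behind it. Only press and push the sled, never lift it, and leave the jar, the tape roll and the spare wood slice where they stand.

Things in the scene. Friction and masses are not known exactly. Their poses are not given: they have to be found in the camera images.
- jig: Fixed wooden jig on the table, 231 x 118 mm, open on top. Origin on the table surface; the sled slides along its +x, z up, level. In its frame: white floor top z = 22 mm, x = -28 to 97 mm; behind it the orange loading plate, x = -110 to -28 mm; rails with inner faces y = +-47 mm, top z = 38 mm; back wall x = -124 to -114 mm, top z = 44 mm
- keepers (a point): Mid-way between the front ends of the two dark steel keeper strips over the rails, jig x = 16, y = 0, z = 35 mm. Strips: x = 16 to 107 mm, z = 35 to 43 mm, reaching in to y = +-40 mm. They block the sled while it rides high; pressed down level with the floor it passes under them with 3 mm to spare
- bridge (a point): Middle of the underside of the blue bridge across the jig: jig x = 49, y = 0, z = 50 mm. The bridge spans jig x = 44 to 54 mm, its top at z = 62 mm; the steel drag spring hangs from it
- end_stop (a point): Foot of the red end stop's face, on the floor: jig x = 97, y = 0, z = 22 mm; stop top at z = 38 mm. Home is the sled's front edge on it (sled origin at jig x = 37 mm); only then is the loading plate clear to come up behind the sled
- sled: Loose plywood sled, 120 (x) x 90 (y) x 10 mm, about 0.14 kg, slippery below. Origin: centre of its underside. It lies in the jig, x axis along the jig's, on the raised plate (origin z 30 mm, jig x about -50 mm); down on the floor its z is 22 mm. A birch slice, 68 mm across, 8 mm thick, is glued on top at x = 22 mm
- press_spot (a point): On the top face of the sled's bare rear board, at x = -38, y = 0, z = 10 mm in the sled's frame. The bare board spans sled x = -60 to -20 mm; in front of it a dark crosswise batten (thumb ledge), 64 mm long, 8 mm high, x = -20 to -12 mm, which a finger can push on
- load_plate (a joint): Orange loading plate, 82 x 88 mm, sprung upwards: 0 = up (its top 30 mm above the table), 0.008 m = fully down, level with the fixed floor. About 5 N on it starts it moving and 10 N holds it fully down (some 2 N of that is the sled's own weight); it stops hard at the bottom
- leaf (a joint): Steel drag spring, 26 mm wide, sloping forward and down from the bridge: hinge angle, 0 = hanging free (its tip at about x = 82 mm of the jig, 33 mm above the table), growing as it is lifted. The slice, whose top is 40 mm above the table when the sled is down, lifts it by about 0.2 rad; it then presses down with some 3 N and drags
- jar: Bystander: small amber jar with a yellow cap, 44 mm across, 60 mm high, on the table beside the jig. Origin: centre of its underside
- blank: Bystander: spare round wood slice, 64 mm across, 14 mm thick, on the table beside the jig. Origin: centre of its underside
- tape: Bystander: green tape roll lying flat, 72 mm across, 24 mm high, on the table beside the jig. Origin: centre of its underside
Not all that is in view belongs to the job. Of the things like the sled, leave any that is pink or purple; of the rest the larger one is meant.

How it is judged:
On the way, in this order (a step that is already met when the one before it is completed fails the run):
1. the sled is pressed down, still behind the keepers, until the loading plate is down (value of joint load_plate above 0.006 m and x of sled in the frame of jig below -0.03 m and contact force between the fingers and sled above 4 N), for 0.05 s.
2. while the fingers press it, the sled slides under the drag spring and lifts it (value of joint leaf above 0.04 rad and value of joint load_plate above 0.0055 m and x of sled in the frame of jig above 0.005 m and contact force between the fingers and sled above 4 N), for 0.05 s.
At the end, for the whole second after the job is handed in: The sled lies flat on the fixed floor (origin 19 to 25 mm above the table) within 3.5 mm of the end stop, the drag spring rests on its slice (lifted more than 0.08 rad), the loading plate is back up (within 1.5 mm of its top), and the sled is at rest (x of sled in the frame of jig above 0.0335 m and z of sled in the frame of jig between 0.019 and 0.025 m and value of joint load_plate below 0.0015 m and value of joint leaf above 0.08 rad and linear speed of sled below 0.02 m/s); the robot touches nothing.
It fails at once if the sled is lifted out: more than 12 mm above its resting height on the raised plate (height (world z) of sled above 0.042 m).
It fails at once if the jar is moved more than 20 mm (distance of jar from where it was at the start of the episode above 0.02 m).
It fails at once if the spare slice is moved more than 20 mm (distance of blank from where it was at the start of the episode above 0.02 m).
It fails at once if the tape roll is moved more than 20 mm (distance of tape from where it was at the start of the episode above 0.02 m).
It also fails if it takes over 38 s, if anything falls off the work surface, if the arm or the gripper's body presses on something with over 40 N, if the wrist force passes 120 N, or if a joint passes its speed limit or range.

### The arm

A 6-joint arm with a two-finger parallel gripper is mounted at the origin on the work surface. World frame = base frame: x ahead of the robot, y to its left, z up, the work surface at z = 0. Lengths are in m, angles in rad, forces in N, time in s.
With the tool pointing down it reaches from about 0.375 to 0.9 m from the base axis. Payload 3.1 kg.
Tool frame: the origin (TCP) lies at the very end of the fingers, on their centre line; the grasp point (between the pads) lies 19 mm behind it; x points along the fingers, y is the direction in which the jaws open and shut, and the axes are right-handed (so a half turn about x gives the same grasp; the last joint's range is limited). The gripper opens to 85 mm and grips with 20 to 120 N. Pads are 22 mm wide; open, the fingers measure 114 mm over their backs; the gripper's body (76 mm by 85 mm) begins 54 mm behind the grasp point. The pads swing forward as they close: fully open they stand 13 mm farther back than shut.
Start: joints at [-1.427, 0.527, 1.433, -0, 1.181, -0.178], TCP at [0.198, -0.593, 0.231] pointing down, gripper open.
Joint ranges: [-3.08, 3.08], [-0.75, 2.2], [0.22, 2.44], [-1.43, 4.57], [0, 2.65], [-2.85, 2.85]. Speed limits (rad/s): [2.79, 2.79, 3.14, 3.14, 3.14, 3.14].

### API

Orientations are given as a unit quaternion [x, y, z, w].
In Python, from station import sense, snapshot, camera_model, sign_off gives the robot as it stands.
- The arm moves only by the tool step_arm, never from a script. Its argument "increments" is one flat list of numbers, 5 for each row, row after row: the shift along the tool's x, y, z in units of 60 mm (1.0 is 60 mm), then the turn about the tool's x in units of 5 degrees (1.0 is 5 degrees), then the closure, from 0 (fully open) to 1 (shut). A call has exactly 5 rows; each row is the pose to reach, as a shift and turn from the pose measured when the call began, along the tool's axes at that moment; what a row does not reach only later rows make up. A row lasts 1/8 s, in which the tool goes at most 62.5 mm and 10.7 degrees, less where a joint would pass 70% of its speed; a pose out of reach is approached as far as the arm can. A call with a gripper value outside its range is refused whole. The fingers move at their own pace and stop on an object; "grip_force" is the grip in N (left out, the last holds). Time passes only in rows, so rows that repeat a pose let the fingers close, or fill a call up. It gives the time, the measured TCP pose, the force and the opening at its end, in the units of the state.
- sense(): the state, without advancing time (a new reading comes with each control period).
- snapshot(name): name is "scene" or "top" or "wrist"; returns the picture (400x640x3 uint8, blue, green, red); there is no depth.
- camera_model(name): a dict with "vertical_fov" (degrees; the focal length in pixels is half the picture's height over the tangent of half this angle, whatever the lens; pixels are square), "cx", "cy" (the principal point, pixels), "D" ([k1, k2, p1, p2, k3] as OpenCV has them; the pictures are not rectified), "R" (3x3) and "t" (3): a world point X has camera coordinates R X + t. Camera axes: x right, y down, z forward; pixel columns grow to the right and rows downward; lengths in m; the calibration is good to about 2 mm. A picture is of the moment at which its call begins: read the wrist's pose just before it. camera_model takes no time and is no camera call; for the wrist camera it gives the pose at the moment of the call.
- sign_off(): hands the job in, once; it reports no verdict.
The state is a dict: "t": time; "q": joint angles; "qd": joint speeds; "tau": joint torques, N m; "tcp_pos": TCP position; "tool_rot": TCP orientation; "force": force on the tool from outside, world axes, zero at the start; "ft_torque": the same for the moment, N m; "finger_gap": opening from 0.0 (shut) to 1.0 (fully open).
Only numpy, scipy, OpenCV 4.12 (cv2) and the standard library are available. Lean on these libraries where they do the work, as an engineer would, in place of code of your own. Each camera call takes 0.05 s, during which the arm holds its last target. There are 200 camera calls.

## Working session

There is one attempt and no reset: what is moved stays moved. The work goes in short steps, Python scripts to look and compute and a tool call to move; the robot and the scene stay as the last step left them, time stands still between calls to the robot, and variables do not carry over. Pictures are saved under pics/ and viewed, about 8 in all and at most 12, crops included, and the job is handed in when it is done.

Besides the shell and the picture viewer there is one more tool, called after "Call:" in YAML: its name, and indented under it one key for each argument. step_arm: Moves the arm, as the interface text tells. Its arguments: {"type":"object","properties":{"increments":{"type":"array","items":{"type":"number"}},"grip_force":{"type":"number"}},"required":["increments"]}

```bash
mkdir -p pics
python3 - <<'E'
from station import *
import cv2
s=sense();print(s)
for n in("scene","top"):
    cv2.imwrite(f"pics/{n}0.png",snapshot(n));c=camera_model(n);print(n,c)
E
```

```text
{'t': 0.0, 'q': array([-1.42750887e+00,  5.28469873e-01,  1.43388811e+00, -2.06694864e-05,
        1.18138404e+00, -1.78497994e-01]), 'qd': array([ 0.00089158, -0.00195758, -0.00022426,  0.00076532, -0.00101327,
        0.00211184]), 'tau': array([ 2.20907590e-03, -4.42338932e+01, -1.78026778e+01, -1.08497652e-04,
        8.35845654e-03, -4.54095598e-06]), 'tcp_pos': array([ 0.19758442, -0.59220325,  0.23033585]), 'tool_rot': array([ 0.69798003,  0.11404072, -0.69796679,  0.11252089]), 'force': array([ 0.99206154, -0.49826733, -0.53912151]), 'ft_torque': array([-0.03276792,  0.08161276,  0.01588605]), 'finger_gap': 0.9949945972955581}
scene {'vertical_fov': 46.58687378916558, 'cx': 316.6991775103621, 'cy': 203.57186413648284, 'D': array([0.03155086, 0.        , 0.        , 0.        , 0.        ]), 'R': array([[-0.11558603,  0.99300539, -0.02408668],
       [ 0.52465167,  0.04044304, -0.8503558 ],
       [-0.84343376, -0.11092637, -0.52565658]]), 't': array([ 0.04192324, -0.23829874,  1.38827561])}
top {'vertical_fov': 55.28775645708495, 'cx': 318.13569546478584, 'cy': 200.633574819122, 'D': array([0.03168882, 0.        , 0.        , 0.        , 0.        ]), 'R': array([[-0.00857467, -0.99838066, -0.05623646],
       [-0.99159162,  0.01575133, -0.12844436],
       [ 0.12912216,  0.05466223, -0.99012096]]), 't': array([0.03559857, 0.55336435, 0.64232399])}
```

View pics/scene0.png

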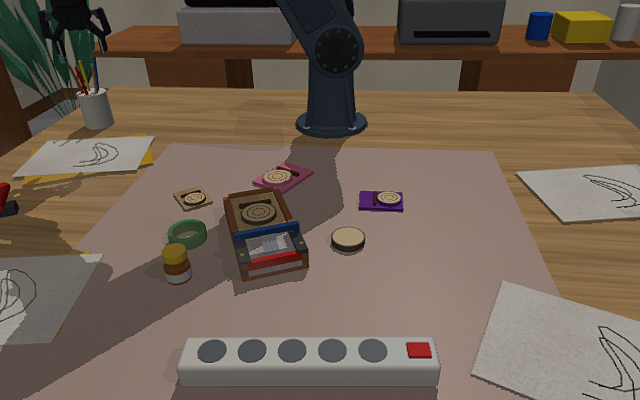

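View pics/top0.png

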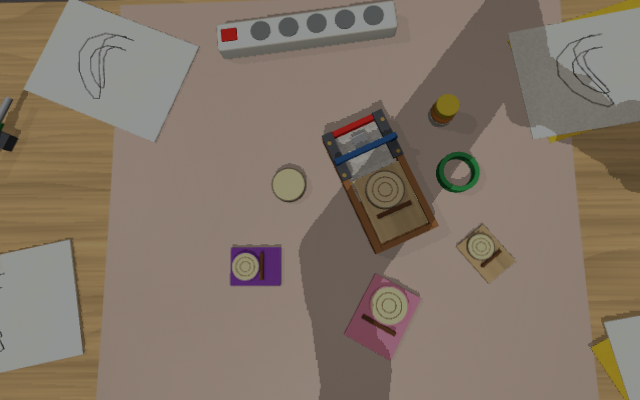

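The top view shows the jig centred at about (380,185): red stop (353,127), blue bridge (366,148), sled slice (385,189), batten (394,210), back wall (403,240). The jar is at (445,108), the tape at (458,172) and the spare slice at (289,184). I'll measure the jig from these next.

```bash
cat > h.py <<'E'
import numpy as np, cv2
from station import *
def KD(c):
    f=200/np.tan(np.radians(c["vertical_fov"])/2)
    return np.array([[f,0,c["cx"]],[0,f,c["cy"]],[0,0,1]]),c["D"]
def ray(c,uv,z):
    K,D=KD(c); p=cv2.undistortPoints(np.array(uv,float).reshape(-1,1,2),K,D)[:,0]
    d=np.c_[p,np.ones(len(p))]@c["R"]; o=-c["R"].T@c["t"]
    return o+d*((z-o[2])/d[:,2])[:,None]
def proj(c,X):
    K,D=KD(c); return cv2.projectPoints(np.array(X,float).reshape(-1,1,3),cv2.Rodrigues(c["R"])[0],c["t"],K,D)[0][:,0]
def blob(m):
    n,l,s,ce=cv2.connectedComponentsWithStats(m.astype(np.uint8)); k=1+np.argmax(s[1:,4])
    ys,xs=np.nonzero(l==k); r=cv2.minAreaRect(np.c_[xs,ys].astype(np.float32)); return ce[k],s[k,4],cv2.boxPoints(r)
E
python3 - <<'E'
from h import *
im=cv2.imread("pics/top0.png");c=camera_model("top")
roi=np.zeros(im.shape[:2],bool);roi[105:260,315:445]=1
b,g,r=[im[...,i].astype(int) for i in range(3)]
for n,m,z in(("red",(r>130)&(g<60)&(b<60),.038),("blue",(b>90)&(r<80)&(b-r>50),.062)):
    ce,a,bx=blob(m&roi);print(n,ce,a,bx.round(1).tolist());print(ray(c,[ce,*bx],z).round(4).tolist())
cv2.imwrite("pics/topc.png",cv2.resize(im[105:260,315:445],None,fx=5,fy=5,interpolation=cv2.INTER_CUBIC)[:,:][:775].copy()[::1])
a=cv2.resize(im[105:260,315:445],None,fx=3.8,fy=3.8,interpolation=cv2.INTER_CUBIC)
cv2.imwrite("pics/topc.png",a);print(a.shape)
E
```

```text
red [352.52216749 124.91625616] 203 [[332.3999938964844, 131.5], [370.70001220703125, 114.0999984741211], [372.6000061035156, 118.4000015258789], [334.29998779296875, 135.8000030517578]]
[[0.6908, -0.0347, 0.038], [0.6795, 0.0018, 0.038], [0.7101, -0.0678, 0.038], [0.7019, -0.0711, 0.038], [0.6714, -0.0016, 0.038]]
blue [381.29411765 140.15686275] 51 [[374.1000061035156, 140.8000030517578], [385.79998779296875, 135.39999389648438], [387.79998779296875, 139.6999969482422], [376.0, 145.0]]
[[0.6541, -0.0828, 0.062], [0.6533, -0.0704, 0.062], [0.6623, -0.0908, 0.062], [0.6547, -0.0938, 0.062], [0.6457, -0.0735, 0.062]]
(589, 494, 3)
```

View pics/topc.png

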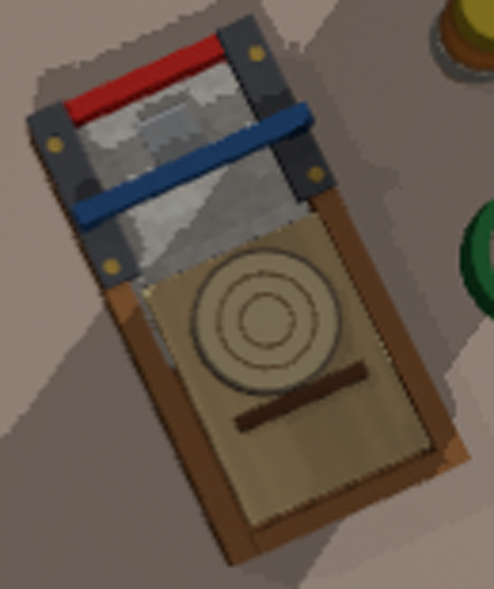

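The enlarged view shows these corners (crop pixels). Keepers: far (27,118) and (252,14), front (107,290) and (335,190). Back wall: (232,565) and (470,460). Slice centre is (266,321), batten (235,425)–(368,370). I'll fit a rigid pose from these.

```bash
cat >> h.py <<'E'
def fit(J,W):
    J=np.array(J,float);W=np.array(W,float);a=J.mean(0);b=W.mean(0)
    U,S,Vt=np.linalg.svd((J-a).T@(W-b)); R=(U@Vt).T; 
    return R,b-R@a
E
python3 - <<'E'
from h import *
c=camera_model("top")
P=[(27,118,.107,.059,.043),(252,14,.107,-.059,.043),(107,290,.016,.059,.043),(335,190,.016,-.059,.043),(232,565,-.124,.059,.044),(470,460,-.124,-.059,.044),(193,165,.049,0,.062)]
px=lambda u,v:np.array([u/3.8+315,v/3.8+105])-.4
W=np.array([ray(c,px(p[0],p[1]),p[4])[0,:2] for p in P]);J=np.array([p[2:4] for p in P])
R,t=fit(J,W);print(R,t,np.degrees(np.arctan2(R[1,0],R[0,0])))
print(((W-J@R.T-t)*1000).round(1).tolist())
for n,u,v,z in(("slice",266,321,.048),("bat1",235,425,.048),("bat2",368,370,.048),("rearL",255,527,.040),("rearR",432,447,.04),("frontL",146,290,.04)):
    w=ray(c,px(u,v),z)[0,:2];print(n,w.round(4),((w-t)@R*1000).round(1))
# check with the scene camera
sc=camera_model("scene");print("proj in scene")
X=np.c_[J@R.T+t,[p[4] for p in P]];print(proj(sc,X).round(1).tolist())
s=sense();print(s["tcp_pos"])
from scipy.spatial.transform import Rotation as Ro
print(Ro.from_quat(s["tool_rot"]).as_matrix().round(3))
im=cv2.imread("pics/scene0.png")
cv2.imwrite("pics/scenec.png",cv2.resize(im[180:285,160:370],None,fx=3.6,fy=3.6,interpolation=cv2.INTER_CUBIC))
E
```

```text
[[ 0.91847792 -0.39547227]
 [ 0.39547227  0.91847792]] [ 0.59620387 -0.07454069] 23.29543180042018
[[-0.4, -0.9], [0.6, 0.5], [-0.2, -1.4], [-1.8, 0.7], [1.4, 0.0], [0.8, 1.0], [-0.4, 0.0]]
slice [ 0.5707 -0.0875] [-28.6  -1.9]
bat1 [ 0.5232 -0.0722] [-66.1  31. ]
bat2 [ 0.5474 -0.1325] [-67.7 -34. ]
rearL [ 0.4774 -0.0806] [-111.6   41.4]
rearR [ 0.5128 -0.1612] [-110.9  -46.6]
frontL [ 0.5876 -0.0335] [ 8.3 41.1]
proj in scene
[[308.0, 249.1], [239.4, 262.9], [294.9, 221.1], [231.9, 232.7], [278.5, 185.8], [222.5, 195.0], [266.6, 228.0]]
[ 0.19759874 -0.5922482   0.23042791]
[[-0.     0.316 -0.949]
 [ 0.002 -0.949 -0.316]
 [-1.    -0.002 -0.   ]]
```

View pics/scenec.png

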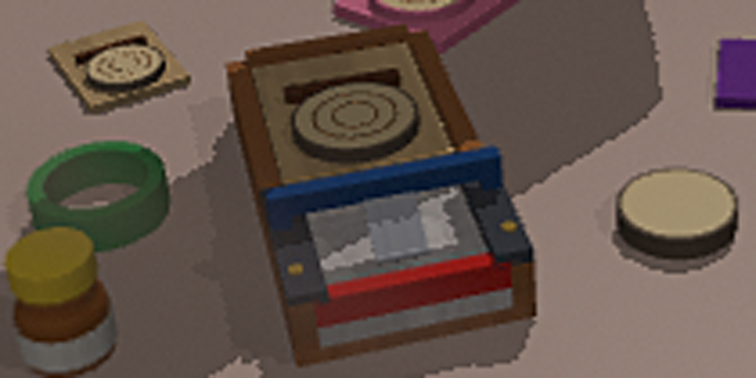

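Both views agree: the jig origin is at about (0.596, -0.0745) with yaw 23.3°, and the sled at jig x ≈ -50. The scene crop matches, with the keeper corner at about crop (533,250). I'll move over the bare rear board with fingers shut.

Call:
step_arm:
  increments: [1.6,-5.95,-7.63,-0.98,1,1.6,-5.95,-7.63,-0.98,1,1.6,-5.95,-7.63,-0.98,1,1.6,-5.95,-7.63,-0.98,1,1.6,-5.95,-7.63,-0.98,1]

```text
t: 0.72
tcp_pos: [0.3689, -0.3342, 0.1799]
tool_rot: [0.693, 0.144, -0.692, 0.142]
force: [1.1, -0.7, 0.1]
finger_gap: -0.003
```

```bash
cat >> h.py <<'E'
from scipy.spatial.transform import Rotation as Ro
JR=np.array([[.918478,-.395472],[.395472,.918478]]);JT=np.array([.5962,-.0745])
def st(tgt=None):
    s=sense();M=Ro.from_quat(s["tool_rot"]).as_matrix();p=s["tcp_pos"]
    print("t",s["t"],"jig xy z mm",((p[:2]-JT)@JR*1000).round(1),round(p[2]*1000,1),"F jig",(s["force"][:2]@JR).round(1),s["force"][2].round(1),"gap",round(s["finger_gap"],2))
    y=-M[:,1];print("yaw err deg",np.degrees(np.arctan2(-M[1,2],-M[0,2]))-23.3, "tilt",M[:,0].round(3))
    if tgt is not None:
        w=np.r_[JT+JR@np.array(tgt[:2])/1000,tgt[2]/1000];print("units",(M.T@(w-p)/.06).round(3))
E
python3 -c "
from h import *
st((-84.5,-1,110))"
```

```text
t 0.725 jig xy z mm [-311.5 -148.7] 179.9 F jig [ 0.7 -1.1] 0.1 gap -0.0
yaw err deg -0.0005919626592714167 tilt [-0.     0.002 -1.   ]
units [ 1.173 -2.459 -3.783]
```

Call:
step_arm:
  increments: [1.1,-2.46,-3.78,0,1,1.1,-2.46,-3.78,0,1,1.1,-2.46,-3.78,0,1,1.1,-2.46,-3.78,0,1,1.1,-2.46,-3.78,0,1]

```text
t: 1.35
tcp_pos: [0.5194, -0.1058, 0.1133]
tool_rot: [-0.692, -0.145, 0.693, -0.143]
force: [0.1, -0.4, -0.2]
finger_gap: -0.005
```

```bash
python3 -c "
from h import *
st((-84.5,-1,45))"
```

```text
t 1.35 jig xy z mm [-82.9   1.6] 113.3 F jig [-0.1 -0.4] -0.2 gap -0.01
yaw err deg 0.18174163443843483 tilt [-0.002  0.003 -1.   ]
units [1.138 0.048 0.027]
```

Call:
step_arm:
  increments: [0.3,0.05,0.03,0,1,0.6,0.05,0.03,0,1,1.0,0.05,0.03,0,1,1.05,0.05,0.03,0,1,1.05,0.05,0.03,0,1]

```text
t: 1.98
tcp_pos: [0.5188, -0.1091, 0.0503]
tool_rot: [-0.692, -0.145, 0.693, -0.143]
force: [0.1, 0.0, 0.4]
finger_gap: -0.004
```

```bash
python3 -c "
from h import *
st((-84,-1,34))
im=snapshot('wrist');t=snapshot('scene')[160:280,200:340]
cv2.imwrite('pics/w1.png',np.hstack([cv2.resize(im,None,fx=.625,fy=.625),cv2.resize(t,(292,250),interpolation=cv2.INTER_CUBIC)]))"
```

```text
t 1.975 jig xy z mm [-84.7  -1.2] 50.3 F jig [ 0.1 -0. ] 0.4 gap -0.0
yaw err deg 0.17756474609060646 tilt [-0.002  0.003 -1.   ]
units [ 0.272 -0.002 -0.012]
```

View pics/w1.png

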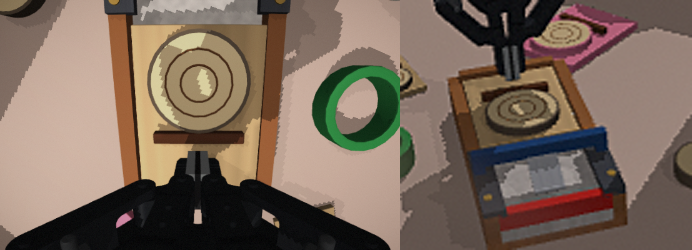

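In the wrist view the fingertips (198,155) are centred behind the batten (154–243, 137). The scene crop agrees. I'll press down.

Call:
step_arm:
  increments: [0.1,0,0,0,1,0.18,0,0,0,1,0.24,0,0,0,1,0.28,0,0,0,1,0.3,0,0,0,1]

```text
t: 2.7
tcp_pos: [0.5196, -0.1095, 0.0335]
tool_rot: [0.693, 0.145, -0.692, 0.143]
force: [-0.3, -0.2, 6.9]
finger_gap: -0.001
```

```bash
python3 -c "
from h import *
st((-84,-1,30))"
```

```text
t 2.7 jig xy z mm [-84.2  -1.8] 33.5 F jig [-0.4 -0.1] 6.9 gap -0.0
yaw err deg 0.1812741682054977 tilt [ 0.     0.002 -1.   ]
units [ 0.058 -0.014 -0.002]
```

Call:
step_arm:
  increments: [0.03,0,0,0,1,0.06,0,0,0,1,0.08,0,0,0,1,0.08,0,0,0,1,0.08,0,0,0,1]

```text
t: 3.32
tcp_pos: [0.5197, -0.1095, 0.0319]
tool_rot: [0.693, 0.144, -0.692, 0.144]
force: [-4.7, 1.1, 27.6]
finger_gap: 0.001
```

```bash
python3 -c "
from h import *
st((-80,-1,30))"
```

```text
t 3.325 jig xy z mm [-84.1  -1.9] 31.9 F jig [-3.9  2.9] 27.6 gap 0.0
yaw err deg 0.2048008575459619 tilt [ 0.002  0.001 -1.   ]
units [ 0.031 -0.015 -0.069]
```

Call:
step_arm:
  increments: [0.035,0,-0.05,0,1,0.035,0,-0.12,0,1,0.035,0,-0.2,0,1,0.035,0,-0.28,0,1,0.035,0,-0.35,0,1]

```text
t: 3.95
tcp_pos: [0.5387, -0.1018, 0.032]
tool_rot: [0.693, 0.144, -0.692, 0.145]
force: [-4.0, -2.6, 18.8]
finger_gap: -0.002
```

```bash
python3 -c "
from h import *
st((-40,-1.5,30))
t=snapshot('scene')[160:280,200:340]
cv2.imwrite('pics/s2.png',cv2.resize(t,None,fx=4,fy=4,interpolation=cv2.INTER_CUBIC))"
```

```text
t 3.95 jig xy z mm [-63.6  -2.4] 32.0 F jig [-4.7 -0.8] 18.8 gap -0.0
yaw err deg 0.2633415204383702 tilt [ 0.001 -0.    -1.   ]
units [ 0.034 -0.012 -0.393]
```

View pics/s2.png

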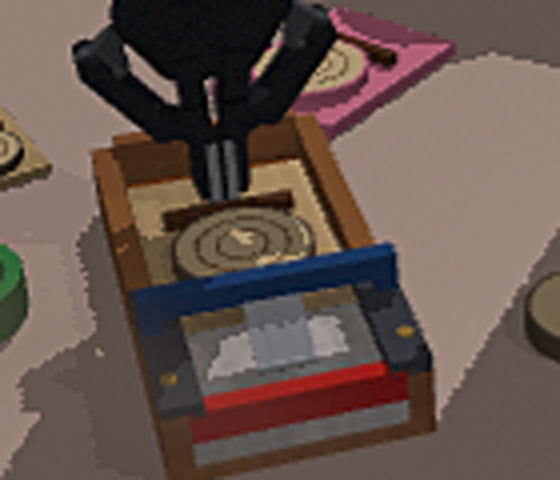

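The sled has moved forward with the fingers. Its front edge shows under the bridge at about (210,318), past the keeper front ends. I'll continue sliding.

Call:
step_arm:
  increments: [0.035,-0.01,-0.08,0,1,0.035,-0.01,-0.16,0,1,0.035,-0.01,-0.24,0,1,0.035,-0.01,-0.32,0,1,0.035,-0.01,-0.4,0,1]

```text
t: 4.62
tcp_pos: [0.5609, -0.0922, 0.032]
tool_rot: [0.693, 0.144, -0.691, 0.145]
force: [-4.8, -2.2, 16.6]
finger_gap: 0.004
```

```bash
python3 -c "
from h import *
st((-20,-1.5,30))"
```

```text
t 4.625 jig xy z mm [-39.4  -2.3] 32.0 F jig [-5.2 -0.1] 16.6 gap 0.0
yaw err deg 0.30742325735871034 tilt [ 0.002 -0.001 -1.   ]
units [ 0.034 -0.012 -0.323]
```

Call:
step_arm:
  increments: [0.04,-0.01,-0.1,-0.05,1,0.04,-0.01,-0.18,-0.05,1,0.04,-0.01,-0.26,-0.05,1,0.04,-0.01,-0.34,-0.05,1,0.04,-0.01,-0.42,-0.05,1]

```text
t: 5.25
tcp_pos: [0.5827, -0.0826, 0.032]
tool_rot: [-0.692, -0.146, 0.692, -0.148]
force: [-7.4, -4.0, 19.5]
finger_gap: -0.002
```

```bash
python3 -c "
from h import *
st((0,-1.5,30))
t=snapshot('scene')[160:280,200:340]
cv2.imwrite('pics/s3.png',cv2.resize(t,None,fx=4,fy=4,interpolation=cv2.INTER_CUBIC))"
```

```text
t 5.25 jig xy z mm [-15.6  -2.1] 32.0 F jig [-8.3 -0.8] 19.5 gap -0.0
yaw err deg 0.6460736467371433 tilt [ 0.    -0.003 -1.   ]
units [ 0.033 -0.007 -0.259]
```

View pics/s3.png

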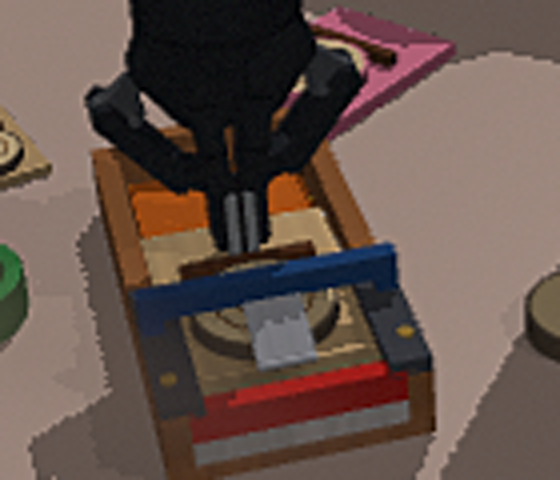

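The slice is now under the drag spring (tip at about (285,350)), and the sled's front edge nears the red stop. About 20 mm remains.

Call:
step_arm:
  increments: [0.04,-0.01,-0.1,0.1,1,0.04,-0.01,-0.16,0.1,1,0.04,-0.01,-0.22,0.1,1,0.04,-0.01,-0.28,0.1,1,0.04,-0.01,-0.34,0.1,1]

```text
t: 5.92
tcp_pos: [0.6004, -0.0745, 0.032]
tool_rot: [-0.691, -0.142, 0.693, -0.145]
force: [-6.1, -2.5, 17.6]
finger_gap: -0.0
```

```bash
python3 -c "
from h import *
st((5,-1.5,30))"
```

```text
t 5.925 jig xy z mm [ 3.8 -1.7] 32.0 F jig [-6.6  0.1] 17.6 gap -0.0
yaw err deg 0.18872045122029135 tilt [-0.002 -0.004 -1.   ]
units [ 0.034 -0.003 -0.02 ]
```

Call:
step_arm:
  increments: [0.035,0,-0.04,0,1,0.035,0,-0.06,0,1,0.035,0,-0.08,0,1,0.035,0,-0.1,0,1,0.035,0,-0.1,0,1]

```text
t: 6.55
tcp_pos: [0.6022, -0.0739, 0.0321]
tool_rot: [-0.688, -0.143, 0.696, -0.146]
force: [-10.6, -6.3, 19.8]
finger_gap: 0.002
```

```bash
python3 -c "
from h import *
st((5,-1.5,30))
t=snapshot('scene')[160:280,200:340]
cv2.imwrite('pics/s4.png',cv2.resize(t,None,fx=4,fy=4,interpolation=cv2.INTER_CUBIC))"
```

```text
t 6.55 jig xy z mm [ 5.8 -1.8] 32.1 F jig [-12.2  -1.6] 19.8 gap 0.0
yaw err deg 0.317863116607338 tilt [-0.009 -0.007 -1.   ]
units [ 0.035 -0.005  0.012]
```

View pics/s4.png

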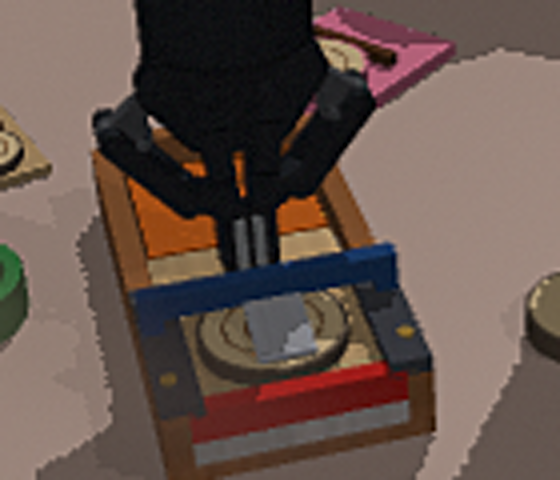

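The force rise and the stall at x = 5.8 mm (expected about 6) suggest the sled is on the stop. One more firmer push to confirm.

Call:
step_arm:
  increments: [0.03,0,-0.06,0,1,0.03,0,-0.1,0,1,0.03,0,-0.12,0,1,0.03,0,-0.12,0,1,0.03,0,-0.12,0,1]

```text
t: 7.22
tcp_pos: [0.6022, -0.0738, 0.0321]
tool_rot: [-0.683, -0.144, 0.701, -0.148]
force: [-15.1, -11.1, 21.8]
finger_gap: 0.001
```

```bash
python3 -c "
from h import *
st((5,-1.5,30))"
```

```text
t 7.225 jig xy z mm [ 5.8 -1.8] 32.1 F jig [-18.3  -4.2] 21.8 gap 0.0
yaw err deg 0.48991777009506876 tilt [-0.023 -0.01  -1.   ]
units [ 0.035 -0.005  0.013]
```

It's stalled at the same x with force rising, so it's home. Release straight up, easing off the batten slightly.

Call:
step_arm:
  increments: [0.02,0,0,0,1,0,0,0,0,1,-0.1,0,0.02,0,1,-0.5,0,0.02,0,1,-1.0,0,0.02,0,1]

```text
t: 7.85
tcp_pos: [0.6019, -0.0732, 0.0917]
tool_rot: [-0.682, -0.145, 0.701, -0.147]
force: [0.5, -0.4, -0.1]
finger_gap: 0.002
```

Call:
step_arm:
  increments: [-0.5,0,0.2,0,1,-1,0,1,0,1,-1,0,2,0,1,-1,0,2.5,0,1,-1,0,2.5,0,1]

```text
t: 8.48
tcp_pos: [0.4644, -0.1332, 0.1558]
tool_rot: [-0.682, -0.144, 0.702, -0.146]
force: [0.4, 0.5, 0.7]
finger_gap: -0.002
```

```bash
python3 -c "
from h import *
st()
a=snapshot('scene')[160:280,200:340];t=snapshot('top')[105:260,315:445]
f=lambda i:cv2.resize(i,(390,465) if i.shape[0]>130 else (400,343),interpolation=cv2.INTER_CUBIC)
a=cv2.copyMakeBorder(f(a),0,122,0,0,cv2.BORDER_CONSTANT)
cv2.imwrite('pics/f.png',np.hstack([a,f(t)]))"
```

```text
t 8.475 jig xy z mm [-144.3   -1.8] 155.8 F jig [0.6 0.3] 0.7 gap -0.0
yaw err deg 0.3887426054523786 tilt [-0.027 -0.008 -1.   ]
```

View pics/f.png

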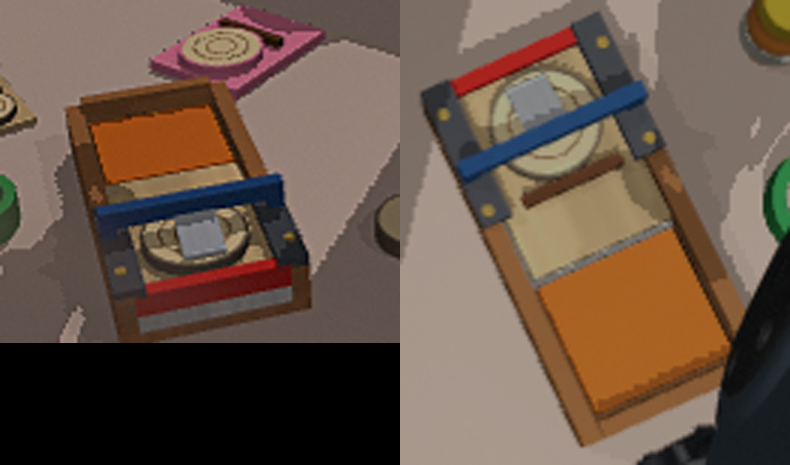

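The sled is on the red stop with the spring resting on its slice. The orange plate is uncovered, with a strip of white floor between it and the sled's rear edge (600,255). I'll do a quick numeric check, then hand in.

```bash
python3 -c "
from h import *
c=camera_model('top')
for n,u,v,z,x in(('batten',174,179,.04,-16),('rear',196,255,.032,-60)):
    w=ray(c,[[u/3+314.7,v/3+104.7]],z)[0,:2];j=(w-JT)@JR*1000;print(n,j.round(1),'sled x',(j[0]-x).round(1))
for u,v in((140,285),(272,230)):
  for z in(.022,.03): print('plate front',z,((ray(c,[[u/3+314.7,v/3+104.7]],z)[0,:2]-JT)@JR*1000).round(1))
"
```

```text
batten [21. -3.] sled x 37.0
rear [-24.7   3.2] sled x 35.3
plate front 0.022 [-26.5  39.7]
plate front 0.03 [-27.3  40.5]
plate front 0.022 [-28.6 -46.1]
plate front 0.03 [-29.3 -44.2]
```

```bash
python3 -c "
from station import *
print(sign_off())"
```

```text
the job is handed in; nothing more can be done
None
```

The sled is home against the red end stop, the arm is clear, and I handed the job in at about 8.6 s on the robot's clock. No verdict was reported.

**What I did:** With the fingers shut, I pressed the rear board down to the hard stop (tip at z = 32 mm, 27 N). I then slid the sled forward with about 17–20 N of downward force at each check, under the keepers and drag spring. It stalled on the stop: tip x held at 5.8 mm while the push rose from 12 to 18 N. Then I lifted straight off and backed away.

**Last checks:**
- **Sled position:** the top camera put the sled origin at jig x ≈ 37.0 mm from the batten and 35.3 mm from the rear edge. Those differ by 1.7 mm, about the calibration error, and both are above the 33.5 mm limit.
- **Drag spring and bystanders:** the last pictures show the drag spring resting on the slice. The arm never went near the jar, tape roll or spare slice.
- **Loading plate:** it shows clear behind the sled and looks back up. I judged this by eye, because the height check couldn't tell up from down.

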